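# Drive a stuck dowel stub out of an easel tube

### The job

A broken-off dowel stub is stuck in the upright easel tube on the bench stand. Take the drift (the steel rod with the square wooden handle) out of its block, find the off-centre hole in the bush on top of the tube by feel, and press the stub down through the tube until it drops out into the tray below; go gently, never pressing the tube more than 5 mm down on its soft seat. Then put the drift back upright in its block, fully home, let go of it, and leave the jar, eraser and brush beside the work where they are.

Things in the scene. Friction and masses are not known exactly. Their poses are not given: they have to be found in the camera images.
- stand: fixed bench stand: 120 x 120 mm steel tray (rim 22 mm high) with a column at its +x side (to 123 mm high) that clamps the upright aluminium tube over the tray's middle. Tube 37 mm across, bore 31 mm, from 55 to 130 mm above the counter. Origin under the tray's centre, on the tube's axis; z up
- mouth (a point): point on the tube's axis at the top face (140 mm above the counter) of the steel bush on the tube's mouth: a 52 x 52 x 10 mm square plate with one 14 mm through hole, chamfered 1 mm. The hole is eccentric: its centre lies 5.5 mm from this point, in any direction, which no reading tells; the bush does not turn. Below the bush the bore clears the drift wherever the hole is
- tube (a joint): how far the tube with its bush is pressed down on its soft rubber seat, m: 0 free, springs back; about 4 N per mm after the first 1 to 2 N; must stay under 0.005
- slug: the stub: wooden cylinder 28 mm across, 28 mm long, in the bore, gripped by two sprung pads 76 to 94 mm above the counter. Origin at the centre of its lower end, z along its axis; lower end starts 68 to 74 mm above the counter. Takes roughly 6 to 14 N to push; drops free when its upper end passes below the pads, with the drift's tip 65 mm or more below the bush's top
- drift: the drift, loose, 150 g: round steel rod 11 mm across, 95 mm long (tip chamfered 1 mm), under a square wooden handle 24 x 24 mm, 60 mm tall. Origin at the tip's centre, z up along the rod; handle from z = 95 to 155 mm, faces square to x and y. It stands in the block, handle's underside on the block's top, tip 5 mm above the counter
- block: wooden block, fixed, 60 x 60 x 100 mm, with an upright 16 mm hole through its middle, where the drift stands. Origin under its centre
- paint_jar_3: loose jar of paint with screw lid, 67 mm across, 61 mm tall, origin under its centre
- eraser_3: loose eraser, 23 x 56 x 13 mm, long along its y, origin under its centre
- brush_3: loose paint brush, 267 mm long along its y, 18 mm wide, 9 mm high, origin under its centre

How it is judged:
By the outcome, as a careful person would: the job done as asked, in the order asked, and still so for the second after the job is handed in, with the robot touching nothing.
It also fails if it takes over 72 s, if anything falls off the work surface, if the arm or the gripper's body presses on something with over 40 N, if the wrist force passes 120 N, or if a joint passes its speed limit or range.

### The arm

A 6-joint arm with a two-finger parallel gripper is mounted at the origin on a cart in front of the work surface, level with it; the furniture and walls round the work are solid. World frame = base frame: x ahead of the robot, y to its left, z up, the work surface at z = 0. Lengths are in m, angles in rad, forces in N, time in s.
With the tool pointing down it reaches from about 0.35 to 0.775 m from the base axis. Payload 5.5 kg.
Tool frame: the origin (TCP) lies midway between the tips of the shut fingers; the grasp point (between the pads) lies 19 mm behind it; z points along the fingers, y is the line along which they close (so a half turn about z gives the same grasp; the last joint's range is limited). The gripper opens to 85 mm and grips with 20 to 120 N. Pads are 22 mm wide; open, the fingers measure 114 mm over their backs; the gripper's body (76 mm by 85 mm) begins 54 mm behind the grasp point. The pads swing forward as they close: fully open they stand 13 mm farther back than shut.
Start: joints at [-1.377, 0.313, 0.046, 1.304, 0, 1.431], TCP at [0.188, -0.543, 0.231] pointing down, gripper open.
Joint ranges: [-2.76, 2.76], [-0.86, 1.69], [-1.03, 1.26], [-2.2, 2.34], [-1.47, 1.5], [-3.14, 3.14]. Speed limits (rad/s): [2.57, 2.57, 3.14, 3.14, 3.14, 3.14].

### API

Orientations are given as a unit quaternion [w, x, y, z].
In Python, from workcell import env gives the robot as it stands.
- The arm moves only by the tool move_arm, never from a script. Its argument "targets" is a list of rows, each a list of 3 entries, a list of its own where there are three numbers: the shift along the tool's x, y, z in mm, then the turn, a rotation vector about the tool's x, y, z in units of 10 degrees (1.0 is 10 degrees), then the closure, from -1 (fully open) to 1 (shut). In form: [[[dx, dy, dz], [ax, ay, az], gripper], ...]. A call has 1 to 5 rows; each row is the pose to reach, as a shift and turn from the pose commanded when the call began, along the tool's axes at that moment; what a row does not reach only later rows make up. A row lasts 1/8 s, in which the tool goes at most 62.5 mm and 10.7 degrees, less where a joint would pass 70% of its speed; a pose out of reach is approached as far as the arm can. A call with a gripper value outside its range is refused whole. The fingers move at their own pace and stop on an object; "squeeze" is the grip in N (left out, the last holds). Time passes only in rows, so rows that repeat a pose let the fingers close. It gives the time, the measured TCP pose, the force, the opening and the grip force at its end, in the units of the state.
- env.get_state(): the state, without advancing time (a new reading comes with each control period).
- env.read_camera(name): name is "scene" or "top"; returns a dict with "pixels" (384x512x3 uint8, red, green, blue), "fovy" (degrees; the focal length in pixels is half the picture's height over the tangent of half this angle, whatever the lens; pixels are square), "cx", "cy" (the principal point, pixels), "extrinsics" (4x4, takes a point from world to camera coordinates). Camera axes: x right, y up, looking along -z (the intrinsics and any distortion apply to the point x, -y, -z); pixel columns grow to the right and rows downward; lengths in m; the calibration is good to about 2 mm. A picture is of the moment at which its call begins. There is no depth.
- env.hand_in(): hands the job in; it is judged then, once.
Trained networks look in a picture, given as the dict that the camera call returned (one of the last four; its "shot" number tells which), for a name from the list of things; names that differ only in an ending like _2 or _b are one class to them, and where a whole thing is asked for, a point or a joint stands for the part that bears it (a point fixed in the world has none). Each returns a list of dicts, best first, with "confidence" (0 to 1); they miss things now and then, are a little off and sometimes report something else, mostly with a low value. They report only what shows in the picture. A call takes as long as a camera call.
- env.spot_in(thing, picture): "centre" ([x, y, z] in m, in world coordinates, good to about 4 mm: the middle of the surface that is visible of it).
- env.regions_of(thing, picture): "mask" (384x512 bool, what is visible of it).
- env.landmark_of(thing, picture): "centre" ([x, y, z] in m, in world coordinates, good to about 4 mm: a listed point, or the origin of a listed thing).
The state is a dict: "clock": time; "joint_pos": joint angles; "qvel": joint speeds; "tau": joint torques, N m; "tcp_pos": TCP position; "orientation": TCP orientation; "wrist_force": force on the tool from outside, world axes, zero at the start; "ft_torque": the same for the moment, N m; "finger_gap": finger opening in m; "grip_force": force on a finger pad.
Only numpy, scipy, OpenCV 4.12 (cv2) and the standard library are available. Lean on these libraries where they do the work, as an engineer would, in place of code of your own. Each camera call takes 0.05 s, during which the arm holds its last target. There are 200 camera calls.

## Working session

There is one attempt and no reset: what is moved stays moved. The work goes in short steps, Python scripts to look and compute and a tool call to move; the robot and the scene stay as the last step left them, time stands still between calls to the robot, and variables do not carry over. Pictures are saved under pics/ and viewed, at most 10 in all, crops included, and the job is handed in when it is done.

Besides the shell and the picture viewer there is one more tool, called after "Emit:" as name(argument=value, ...) on one line, values as JSON. move_arm: Moves the arm, as the interface text tells. Its arguments: {"type":"object","properties":{"targets":{"type":"array","items":{"type":"array"}},"squeeze":{"type":"number"}},"required":["targets"]}

```bash
mkdir -p pics; ls; cat > h.py <<'E'
import numpy as np, cv2
from workcell import env
from scipy.spatial.transform import Rotation as R
def proj(p,P):
    E=np.array(p['extrinsics']);c=E[:3,:3]@np.array(P)+E[:3,3]
    f=192/np.tan(np.radians(p['fovy'])/2)
    return np.array([p['cx']+f*c[0]/-c[2],p['cy']+f*(-c[1])/-c[2]])
def save(p,n): cv2.imwrite('pics/'+n,p['pixels'][:,:,::-1])
E
python3 - <<'E'
from h import *
s=env.get_state(); print({k:np.round(v,3).tolist() for k,v in s.items()})
ims=[]
for n in ['scene','top']:
    p=env.read_camera(n); ims.append(p)
    print(n,p['fovy'],p['cx'],p['cy'],[k for k in p],np.round(p['extrinsics'],3).tolist())
    for t in ['stand','mouth','drift','block','paint_jar_3','eraser_3','brush_3']:
        try: L=env.landmark_of(t,p)
        except Exception as e: L=[];print(t,e)
        for l in L[:2]: print(t,np.round(l['centre'],4),round(l['confidence'],2),proj(p,l['centre']).round())
    save(p,n+'0.png')
E
```

```text
pics
{'clock': 0.0, 'joint_pos': [-1.377, 0.314, 0.045, 1.304, -0.0, 1.431], 'qvel': [0.0, 0.0, 0.003, -0.001, -0.0, -0.0], 'tau': [-0.0, -48.063, 29.853, 0.02, 0.0, 0.0], 'tcp_pos': [0.188, -0.543, 0.23], 'orientation': [-0.001, 0.986, 0.166, -0.0], 'wrist_force': [0.193, -0.071, -0.526], 'ft_torque': [-0.032, 0.055, -0.001], 'grip_force': 0.0, 'finger_gap': 0.085}
scene 51.0373779919723 254.3585374397619 188.73104776923196 ['pixels', 'fovy', 'cx', 'cy', 'extrinsics', 'shot'] [[-0.815, -0.579, -0.019, 0.55], [0.41, -0.6, 0.686, -0.165], [-0.408, 0.552, 0.727, -0.901], [0.0, 0.0, 0.0, 1.0]]
stand [0.5167 0.0236 0.0006] 0.85 [296. 177.]
stand [0.3984 0.1719 0.0019] 0.4 [306. 232.]
mouth [0.523  0.0218 0.1402] 0.87 [298. 135.]
drift [0.4011 0.1715 0.0021] 0.3 [306. 231.]
block [4.718e-01 3.264e-01 2.000e-04] 0.89 [244. 262.]
paint_jar_3 [4.007e-01 1.729e-01 4.000e-04] 0.94 [305. 232.]
eraser_3 [ 0.563   0.1804 -0.0024] 0.5 [249. 206.]
brush_3 [ 0.6491  0.383  -0.0009] 0.61 [170. 243.]
top 47.69182018359214 255.4608297054372 197.6936614599168 ['pixels', 'fovy', 'cx', 'cy', 'extrinsics', 'shot'] [[-0.015, -1.0, -0.007, 0.192], [0.986, -0.016, 0.166, -0.538], [-0.166, -0.004, 0.986, -0.921], [0.0, 0.0, 0.0, 1.0]]
stand [0.5177 0.0214 0.0019] 0.89 [326. 210.]
mouth [0.5298 0.0237 0.1444] 0.94 [335. 194.]
drift [0.4725 0.3275 0.0033] 0.74 [193. 231.]
block [0.4722 0.3278 0.004 ] 0.56 [193. 231.]
block [0.5206 0.019  0.0027] 0.49 [327. 208.]
paint_jar_3 [ 0.3999  0.1711 -0.0036] 0.86 [262. 262.]
paint_jar_3 [0.5193 0.0209 0.0035] 0.49 [326. 209.]
eraser_3 [ 0.5695  0.1786 -0.0009] 0.6 [258. 189.]
brush_3 [0.6515 0.3885 0.0019] 0.77 [168. 156.]
```

```bash
python3 - <<'E'
import cv2,numpy as np
a=cv2.imread('pics/scene0.png');b=cv2.imread('pics/top0.png')
A=cv2.resize(a[80:330,120:400],None,fx=1.42,fy=1.42);B=cv2.resize(b[110:300,130:400],None,fx=1.47,fy=1.47)
w=max(A.shape[1],B.shape[1]);
C=cv2.hconcat([cv2.copyMakeBorder(A,0,max(0,B.shape[0]-A.shape[0]),0,0,0),cv2.copyMakeBorder(B,0,max(0,A.shape[0]-B.shape[0]),0,0,0)])
print(C.shape);cv2.imwrite('pics/c0.png',C[:, :800])
E
```

```text
(355, 795, 3)
```

View pics/c0.png

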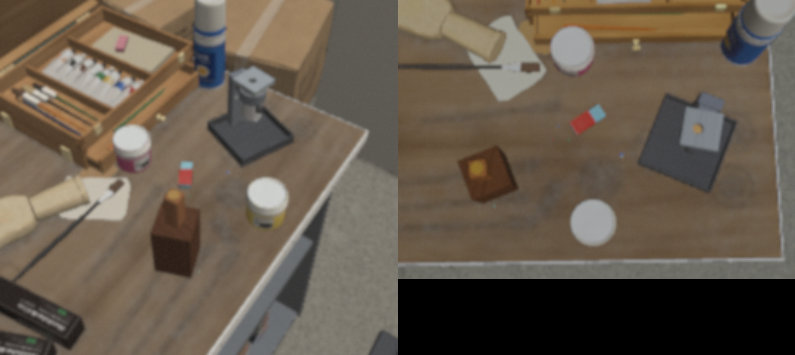

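The left half is the scene view: the drift in its block at about (175,230), and the stand with its bush at (250,90). The right half is the top view: the block at (487,175), the bush at (703,128) with a brownish dot on it, and the jar, eraser and brush nearby. Next I'll zoom in on the bush and handle.

```bash
python3 - <<'E'
from h import *
acc=[]
for i in range(4):
    p=env.read_camera('top'); acc.append(p['pixels'].astype(float))
im=np.mean(acc,0).clip(0,255).astype(np.uint8)[:,:,::-1]
np.save('top.npy',im)
a=cv2.resize(im[165:265,285:385],(400,400),interpolation=cv2.INTER_CUBIC)
b=cv2.resize(im[190:270,150:230],(400,400),interpolation=cv2.INTER_CUBIC)
cv2.imwrite('pics/c1.png',cv2.hconcat([a,b]))
for t in ['tube','drift','block','stand']:
    for r in env.regions_of(t,p)[:2]:
        m=r['mask'].astype(np.uint8); print(t,round(r['confidence'],2),m.sum(),cv2.minAreaRect(cv2.findNonZero(m)))
for z in [.14]:
  print(proj(p,[.5265,.022,z]),proj(p,[.5265,.032,z]),proj(p,[.5365,.022,z]))
E
```

```text
tube 0.69 787 ((335.9360046386719, 198.85202026367188), (28.44278907775879, 31.394397735595703), 10.30484676361084)
drift 0.48 197 ((185.5, 225.5), (13.0, 15.0), 90.0)
block 0.95 878 ((190.8424835205078, 228.74658203125), (34.527137756347656, 32.65447998046875), 69.44395446777344)
stand 0.77 2901 ((328.65521240234375, 202.362060546875), (53.108863830566406, 62.57933044433594), 21.801410675048828)
[335.93975306 195.69418397] [330.94261241 195.77184942] [335.71398492 190.78279639]
```

View pics/c1.png

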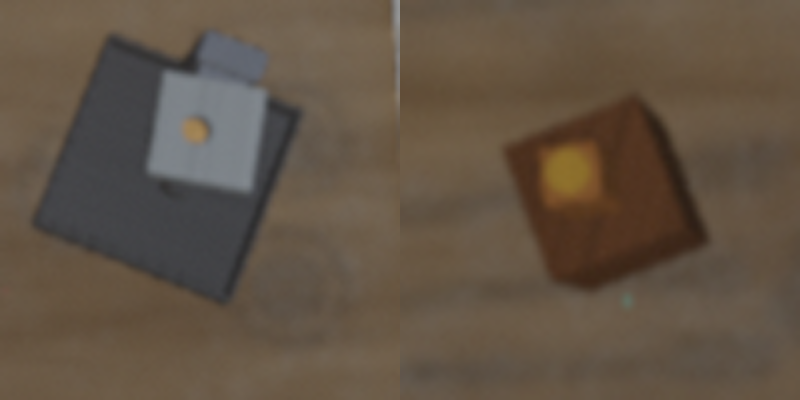

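The bush centre is near crop pixel (207,131). An orange-dark hole, with the stub showing through it, is near (196,130), so it's offset mainly towards +y. The handle top is at about (571,175) and nearly square to the world axes. I'll turn these into positions.

```bash
cat >> h.py <<'E'
def back(p,uv,z):
    E=np.array(p['extrinsics']);f=192/np.tan(np.radians(p['fovy'])/2)
    d=E[:3,:3].T@np.array([(uv[0]-p['cx'])/f,-(uv[1]-p['cy'])/f,-1.]);c=-E[:3,:3].T@E[:3,3]
    return c+d*(z-c[2])/d[2]
E
python3 - <<'E'
from h import *
p=env.read_camera('top'); im=np.load('top.npy')
S=8
def up(x0,y0,w): return cv2.resize(im[y0:y0+w,x0:x0+w],None,fx=S,fy=S,interpolation=cv2.INTER_CUBIC)
def px(x0,y0,c): return np.array([x0+(c[0]+.5)/S-.5,y0+(c[1]+.5)/S-.5])
a=up(305,170,60); h=cv2.cvtColor(a,cv2.COLOR_BGR2GRAY)
m=(h>np.percentile(h,99)*0.72).astype(np.uint8)
c=max(cv2.findContours(m,cv2.RETR_EXTERNAL,cv2.CHAIN_APPROX_NONE)[0],key=cv2.contourArea)
r=cv2.minAreaRect(c);print('bush',r, B:=back(p,px(305,170,r[0]),.14))
f=np.zeros_like(m);cv2.drawContours(f,[c],-1,1,-1);f=cv2.erode(f,np.ones((41,41)))
sat=a.max(2).astype(int)-a.min(2); med=np.median(a[f>0],axis=0)
d=np.abs(a.astype(int)-med).sum(2)
for th in (25,45,70):
    g=((d>th)&(f>0)).astype(np.uint8);c2=max(cv2.findContours(g,0,1)[0],key=cv2.contourArea)
    M=cv2.minEnclosingCircle(c2);mm=cv2.moments(c2);cen=(mm['m10']/mm['m00'],mm['m01']/mm['m00'])
    H=back(p,px(305,170,cen),.14);print('hole',th,cv2.minAreaRect(c2)[1],M[1],H,(H-B)*1000)
b=up(170,208,34);hs=b[:,:,2].astype(int)
for th in (120,135,150):
    c=cv2.findContours((hs>th).astype(np.uint8),0,1)[0]
    if c:
        r=cv2.minAreaRect(max(c,key=cv2.contourArea));print('handle',th,r,back(p,px(170,208,r[0]),.16))
print(back(p,(184.2,225),.16),np.percentile(hs,[5,50,95]))
E
```

```text
bush ((239.5, 172.0), (344.0, 479.0), 90.0) [0.53596845 0.02445767 0.14      ]
hole 25 (124.99998474121094, 214.99996948242188) 122.38677978515625 [ 0.56553993 -0.01239884  0.14      ] [ 29.57147754 -36.85651083   0.        ]
hole 45 (120.99998474121094, 207.99996948242188) 117.64788055419922 [ 0.56577321 -0.01275683  0.14      ] [ 29.80475481 -37.21449581   0.        ]
hole 70 (109.0, 176.0) 103.50975799560547 [ 0.56658691 -0.01634985  0.14      ] [ 30.61845968 -40.80751999   0.        ]
handle 120 ((112.2528076171875, 132.4044952392578), (80.01888275146484, 82.1520767211914), 84.5596694946289) [0.47187321 0.32320829 0.16      ]
handle 135 ((107.49998474121094, 130.5), (59.28107833862305, 59.79322814941406), 50.194427490234375) [0.47235444 0.32436757 0.16      ]
[0.47012893 0.32201046 0.16      ] [ 67.  82. 131.]
```

Emit:
move_arm(targets=[[[0, 0, -30], [0, 0, -1], -1], [[0, 0, -40], [0, 0, -2], -1], [[0, 0, -40], [0, 0, -3], -1], [[0, 0, -40], [0, 0, -4], -1], [[0, 0, -40], [0, 0, -5], -1]])

```text
clock: 1.88
tcp_pos: [0.1884, -0.5433, 0.2714]
orientation: [0.0, 0.822, 0.57, -0.0]
wrist_force: [0.2, 0.1, 0.3]
finger_gap: 0.0853
grip_force: 0.0
```

Emit:
move_arm(targets=[[[20, 20, 0], [0, 0, -1], -1], [[50, 50, 0], [0, 0, -2.05], -1], [[80, 85, 0], [0, 0, -2.05], -1], [[110, 120, 0], [0, 0, -2.05], -1], [[110, 120, 0], [0, 0, -2.05], -1]])

```text
clock: 2.5
tcp_pos: [0.3422, -0.4819, 0.2712]
orientation: [0.0, 0.708, 0.706, 0.0]
wrist_force: [-0.5, -0.3, 0.1]
finger_gap: 0.0854
grip_force: 0.0
```

```bash
cat > st.py <<'E'
from h import *
s=env.get_state();r=R.from_quat(np.roll(s['orientation'],-1)).as_matrix()
print(s['clock'],s['tcp_pos'].__class__,np.round(s['tcp_pos'],4),'x',r[:,0].round(3),'z',r[:,2].round(4),'j',np.round(s['joint_pos'],2),'F',np.round(s['wrist_force'],2),'T',np.round(s['ft_torque'],3),s['finger_gap'],s['grip_force'])
E
python3 st.py
```

```text
2.5 <class 'numpy.ndarray'> [ 0.3422 -0.4819  0.2712] x [0.002 1.    0.   ] z [ 4.e-04  2.e-04 -1.e+00] j [-1.09  0.34  0.18  1.41  0.    0.48] F [-0.48 -0.25  0.11] T [ 0.034  0.012 -0.017] 0.08542478879329789 0.0
```

Emit:
move_arm(targets=[[[40, 40, 0], [0, 0, 0], -1], [[85, 80, 0], [0, 0, 0], -1], [[130, 110, 0], [0, 0, 0], -1], [[185, 130, 0], [0, 0, 0], -1], [[240, 130, 0], [0, 0, 0], -1]])

```text
clock: 3.12
tcp_pos: [0.4718, -0.2433, 0.2709]
orientation: [0.0, 0.709, 0.705, -0.0]
wrist_force: [1.3, 0.5, 0.3]
finger_gap: 0.0851
grip_force: 0.0
```

Emit:
move_arm(targets=[[[55, 0, 0], [0, 0, 0], -1], [[110, 0, 0], [0, 0, 0], -1], [[165, 0, 0], [0, 0, 0], -1], [[220, 0, 0], [0, 0, 0], -1], [[275, 0, 0], [0, 0, 0], -1]])

```text
clock: 3.75
tcp_pos: [0.4728, 0.0316, 0.2715]
orientation: [0.0, 0.71, 0.704, 0.0]
wrist_force: [0.4, 0.3, -0.5]
finger_gap: 0.0855
grip_force: 0.0
```

Emit:
move_arm(targets=[[[55, 0, 0], [0, 0, 0], -1], [[110, 0, 0], [0, 0, 0], -1], [[165, 0, 0], [0, 0, 0], -1], [[220, 0, 0], [0, 0, 0], -1], [[275, 0, 0], [0, 0, 0], -1]])

```text
clock: 4.38
tcp_pos: [0.4752, 0.3067, 0.2715]
orientation: [0.0, 0.71, 0.704, 0.0]
wrist_force: [0.5, -0.3, -0.1]
finger_gap: 0.0855
grip_force: 0.0
```

```bash
python3 st.py; python3 - <<'E'
from h import *
for n in ['scene','top']:
    p=env.read_camera(n)
    for t in ['drift','block']:
        for r in env.landmark_of(t,p)[:2]: print(n,t,np.round(r['centre'],4),r['confidence'])
        for r in env.spot_in(t,p)[:1]: print(n,t,'spot',np.round(r['centre'],4),r['confidence'])
    save(p,n+'2.png')
a=p['pixels'][:,:,::-1]
E
```

```text
4.375 <class 'numpy.ndarray'> [0.4752 0.3067 0.2715] x [ 0.008  1.    -0.   ] z [ 8.e-04 -4.e-04 -1.e+00] j [ 0.43  0.29  0.11  1.39 -0.    2.01] F [ 0.54 -0.26 -0.1 ] T [ 0.037 -0.044 -0.004] 0.08550464050109254 0.0
scene drift spot [0.4677 0.3326 0.1452] 0.68
scene block [ 4.741e-01  3.240e-01 -4.000e-04] 0.64
scene block spot [0.4592 0.3452 0.0811] 0.7
top drift [0.4746 0.3253 0.0083] 0.47
top drift spot [0.5687 0.1764 0.0123] 0.73
top block [0.4721 0.328  0.0042] 0.7
top block spot [0.4757 0.3064 0.1054] 0.77
```

Emit:
move_arm(targets=[[[18, -2, 0], [0, 0, 0.05], -1], [[18, -2, 40], [0, 0, 0.05], -1], [[18, -2, 80], [0, 0, 0.05], -1], [[18, -2, 115], [0, 0, 0.05], -1], [[18, -2, 115], [0, 0, 0.05], -1]])

```text
clock: 5.5
tcp_pos: [0.4712, 0.3221, 0.1538]
orientation: [-0.001, 0.713, 0.701, -0.003]
wrist_force: [0.2, 0.4, 0.5]
finger_gap: 0.0854
grip_force: 0.0
```

```bash
python3 st.py; python3 - <<'E'
from h import *
p=env.read_camera('scene');q=env.read_camera('top')
u,v=proj(p,[.472,.325,.13]).astype(int);a=p['pixels'][v-50:v+50,u-50:u+50,::-1]
u,v=proj(q,[.472,.325,.13]).astype(int);b=q['pixels'][v-50:v+50,u-50:u+50,::-1]
cv2.imwrite('pics/c2.png',cv2.resize(cv2.hconcat([a,b]),None,fx=4,fy=4,interpolation=cv2.INTER_CUBIC))
E
```

```text
5.5 <class 'numpy.ndarray'> [0.4712 0.3221 0.1538] x [ 0.017  1.    -0.003] z [-0.0053 -0.0028 -1.    ] j [ 0.46  0.34 -0.1   1.13 -0.    2.05] F [0.17 0.44 0.53] T [ 0.003 -0.07   0.037] 0.08538836632072044 0.0
```

View pics/c2.png

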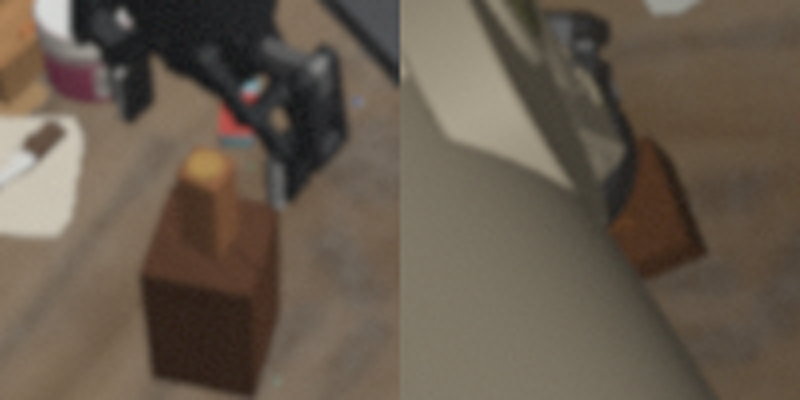

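The scene crop shows the open fingers on either side of the handle, whose top is at (207,165). The finger midpoint is about (207,150), so it's centred and I can go down.

Emit:
move_arm(targets=[[[2, 0, 20], [0, 0, -0.1], -1], [[2, 0, 41], [0, 0, -0.1], -1], [[2, 0, 41], [0, 0, -0.1], 0.0], [[2, 0, 41], [0, 0, -0.1], 0.3], [[2, 0, 41], [0, 0, -0.1], 0.5]], squeeze=20)

```text
clock: 6.22
tcp_pos: [0.474, 0.3263, 0.1169]
orientation: [0.0, 0.706, 0.708, 0.001]
wrist_force: [0.9, 0.2, -0.5]
finger_gap: 0.0321
grip_force: 0.0
```

```bash
python3 st.py
```

```text
6.225 <class 'numpy.ndarray'> [0.474  0.3263 0.1169] x [-0.002  1.     0.001] z [ 0.0024  0.0011 -1.    ] j [ 0.46  0.37 -0.16  1.04 -0.    2.03] F [ 0.9   0.16 -0.55] T [-0.003 -0.03  -0.036] 0.03211218210286832 0.0
```

Emit:
move_arm(targets=[[[0, 0, 3], [0, 0, 0], 0.5], [[0, 0, 3], [0, 0, 0], 0.7], [[0, 0, 3], [0, 0, 0], 0.8], [[0, 0, 3], [0, 0, 0], 1], [[0, 0, 3], [0, 0, 0], 1]], squeeze=25)

```text
clock: 6.85
tcp_pos: [0.474, 0.3265, 0.1157]
orientation: [0.001, 0.706, 0.708, 0.002]
wrist_force: [-3.2, -1.4, 14.9]
finger_gap: 0.0239
grip_force: 24.0
```

Emit:
move_arm(targets=[[[0, 0, 0], [0, 0, 0], 1], [[0, 0, 0], [0, 0, 0], 1], [[0, 0, 0], [0, 0, 0], 1]], squeeze=70)

```text
clock: 7.22
tcp_pos: [0.474, 0.3265, 0.1158]
orientation: [0.001, 0.706, 0.708, 0.002]
wrist_force: [-3.7, -2.1, 16.5]
finger_gap: 0.0232
grip_force: 68.5
```

```bash
python3 st.py
```

```text
7.225 <class 'numpy.ndarray'> [0.474  0.3265 0.1158] x [-0.002  1.     0.002] z [ 0.0038  0.0019 -1.    ] j [ 0.46  0.37 -0.16  1.03 -0.    2.03] F [-3.71 -2.12 16.52] T [-0.402  0.92   0.015] 0.023241947449142566 68.4970235824585
```

Emit:
move_arm(targets=[[[0, 0, -3], [0, 0, 0], 1], [[0, 0, -8], [0, 0, 0], 1], [[0, 0, -8], [0, 0, 0], 1], [[0, 0, -8], [0, 0, 0], 1]])

```text
clock: 7.72
tcp_pos: [0.4729, 0.3258, 0.1198]
orientation: [-0.0, 0.706, 0.708, -0.0]
wrist_force: [-0.2, -0.3, -0.8]
finger_gap: 0.023
grip_force: 68.4
```

```bash
python3 st.py
```

```text
7.725 <class 'numpy.ndarray'> [0.4729 0.3258 0.1198] x [-0.002  1.    -0.   ] z [-6.e-04 -4.e-04 -1.e+00] j [ 0.46  0.37 -0.16  1.05 -0.    2.03] F [-0.23 -0.34 -0.83] T [ 0.019  0.005 -0.049] 0.022956883579435476 68.43136310577393
```

Emit:
move_arm(targets=[[[0, 0, -25], [0, 0, 0], 1], [[0, 0, -60], [0, 0, 0], 1], [[0, 0, -100], [0, 0, 0], 1], [[0, 0, -140], [0, 0, 0], 1], [[0, 0, -155], [0, 0, 0], 1]])

```text
clock: 8.35
tcp_pos: [0.4739, 0.3263, 0.2774]
orientation: [0.001, 0.706, 0.708, 0.002]
wrist_force: [0.0, -0.1, -2.2]
finger_gap: 0.023
grip_force: 68.6
```

Emit:
move_arm(targets=[[[-40, 10, 0], [0, 0, 0], 1], [[-90, 20, 0], [0, 0, 0], 1], [[-140, 30, 0], [0, 0, 0], 1], [[-190, 40, 0], [0, 0, 0], 1], [[-240, 50, 0], [0, 0, 0], 1]])

```text
clock: 8.98
tcp_pos: [0.5232, 0.0844, 0.2738]
orientation: [-0.001, 0.706, 0.708, -0.001]
wrist_force: [0.9, -0.9, -1.3]
finger_gap: 0.0231
grip_force: 68.7
```

Emit:
move_arm(targets=[[[-30, 0, 0], [0, 0, 0], 1], [[-55, 0, 0], [0, 0, 0], 1], [[-55, 0, 0], [0, 0, 0], 1], [[-55, 0, 0], [0, 0, 0], 1]])

```text
clock: 9.48
tcp_pos: [0.5233, 0.0314, 0.2744]
orientation: [-0.001, 0.706, 0.708, -0.0]
wrist_force: [-0.7, 1.0, -1.3]
finger_gap: 0.0233
grip_force: 68.7
```

```bash
python3 st.py; python3 - <<'E'
from h import *
q=env.read_camera('top');p=env.read_camera('scene')
s=env.get_state();t=np.array(s['tcp_pos']);tip=t-[0,0,.111];print('tip px',proj(p,tip),proj(q,tip))
for n,i in (('scene',p),('top',q)):
    for r in env.landmark_of('drift',i)[:2]+env.landmark_of('mouth',i)[:1]: print(n,np.round(r['centre'],4),r['confidence'])
u,v=proj(p,[.523,.024,.15]).astype(int);a=p['pixels'][v-50:v+50,u-50:u+50,::-1]
u,v=proj(q,[.523,.024,.15]).astype(int);b=q['pixels'][v-50:v+50,u-50:u+50,::-1]
cv2.imwrite('pics/c3.png',cv2.resize(cv2.hconcat([a,b]),None,fx=4,fy=4,interpolation=cv2.INTER_CUBIC))
E
```

```text
9.475 <class 'numpy.ndarray'> [0.5233 0.0314 0.2744] x [-0.002  1.     0.001] z [-1.6e-03  5.0e-04 -1.0e+00] j [-0.09  0.21  0.01  1.38  0.    1.48] F [-0.72  1.05 -1.29] T [ 0.034  0.037 -0.015] 0.023346985062089723 68.67133855819702
tip px [296.03437902 129.87244216] [333.11365588 195.2328966 ]
scene [0.5232 0.0286 0.1635] 0.81
scene [0.5229 0.0205 0.1418] 0.59
top [0.5232 0.0313 0.1645] 0.68
top [0.526  0.0255 0.1446] 0.58
```

View pics/c3.png

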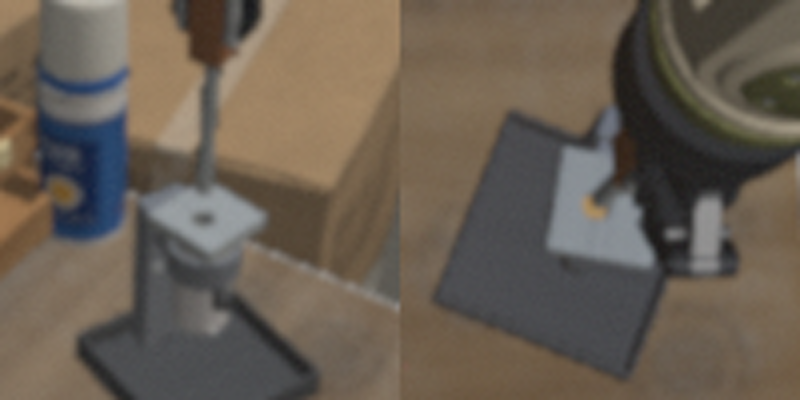

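Left is the scene view, with the drift tip at (206,193), the hole at (204,217) and the bush centre at (204,220). Right is the top view, with the hole's orange at about (593,207) next to the rod. I'll convert these to world positions.

```bash
python3 - <<'E'
from h import *
q=env.read_camera('top');p=env.read_camera('scene')
def g(P,uv,z,off=0):
    o=proj(P,[.523,.024,.15]).astype(int)-50
    return back(P,o+(np.array(uv)-[off,0]+.5)/4-.5,z).round(4)
print('scene hole',g(p,(204,217),.14),'tip',g(p,(206,192),.1634),'bushcorners',np.mean([g(p,c,.14) for c in [(137,193),(187,181),(268,213),(214,254)]],0))
print('top hole',g(q,(593,206),.14,400),np.array(env.get_state()['tcp_pos']))
E
```

```text
scene hole [0.5223 0.0235 0.14  ] tip [0.52   0.0277 0.1634] bushcorners [0.52755 0.0184  0.14   ]
top hole [0.5237 0.0283 0.14  ] [0.52368094 0.03143979 0.27529934]
```

Emit:
move_arm(targets=[[[-4, 1, 0], [0, 0, 0], 1], [[-4, 1, 12], [0, 0, 0], 1], [[-4, 1, 18], [0, 0, 0], 1], [[-4, 1, 21], [0, 0, 0], 1], [[-4, 1, 21], [0, 0, 0], 1]])

```text
clock: 10.5
tcp_pos: [0.5244, 0.027, 0.2539]
orientation: [-0.0, 0.706, 0.708, -0.0]
wrist_force: [0.1, 0.5, -1.5]
finger_gap: 0.0233
grip_force: 68.7
```

Emit:
move_arm(targets=[[[0, 0, 1], [0, 0, 0], 1], [[0, 0, 2], [0, 0, 0], 1], [[0, 0, 3], [0, 0, 0], 1], [[0, 0, 4], [0, 0, 0], 1], [[0, 0, 4], [0, 0, 0], 1]])

```text
clock: 11.12
tcp_pos: [0.5247, 0.027, 0.2505]
orientation: [0.0, 0.706, 0.708, 0.0]
wrist_force: [-0.1, 0.1, -0.3]
finger_gap: 0.0229
grip_force: 68.7
```

```bash
python3 st.py
```

```text
11.125 <class 'numpy.ndarray'> [0.5247 0.027  0.2505] x [-0.002  1.    -0.   ] z [ 3.e-04 -1.e-04 -1.e+00] j [-0.1   0.21 -0.04  1.32 -0.    1.47] F [-0.12  0.09 -0.29] T [-0.026  0.022 -0.062] 0.02294561013102735 68.67991089820862
```

Emit:
move_arm(targets=[[[0, 0, 0.5], [0, 0, 0], 1], [[0, 0, 1], [0, 0, 0], 1], [[0, 0, 1], [0, 0, 0], 1]])

```text
clock: 11.5
tcp_pos: [0.5247, 0.0273, 0.2492]
orientation: [-0.0, 0.706, 0.708, 0.0]
wrist_force: [0.1, 0.8, -1.0]
finger_gap: 0.023
grip_force: 68.7
```

Emit:
move_arm(targets=[[[0, 0, 0.5], [0, 0, 0], 1], [[0, 0, 1], [0, 0, 0], 1], [[0, 0, 1], [0, 0, 0], 1]])

```text
clock: 11.88
tcp_pos: [0.5246, 0.0272, 0.248]
orientation: [-0.0, 0.706, 0.708, -0.0]
wrist_force: [-0.8, 2.0, -1.7]
finger_gap: 0.0233
grip_force: 68.6
```

```bash
python3 st.py
```

```text
11.875 <class 'numpy.ndarray'> [0.5246 0.0272 0.248 ] x [-0.002  1.     0.   ] z [-4.e-04  3.e-04 -1.e+00] j [-0.1   0.21 -0.05  1.31  0.    1.47] F [-0.8   1.98 -1.67] T [ 0.515 -0.002 -0.053] 0.023341814162002275 68.64835739135742
```

Emit:
move_arm(targets=[[[0.8, 0, 0], [0, 0, 0], 1], [[0.8, 0, 1], [0, 0, 0], 1], [[0.8, 0, 2], [0, 0, 0], 1], [[0.8, 0, 3], [0, 0, 0], 1], [[0.8, 0, 3], [0, 0, 0], 1]])

```text
clock: 12.5
tcp_pos: [0.5246, 0.0277, 0.2451]
orientation: [0.0, 0.706, 0.708, -0.0]
wrist_force: [0.8, -1.0, -1.6]
finger_gap: 0.0234
grip_force: 68.7
```

```bash
python3 st.py
```

```text
12.5 <class 'numpy.ndarray'> [0.5246 0.0277 0.2451] x [-0.002  1.    -0.   ] z [-2.e-04 -3.e-04 -1.e+00] j [-0.1   0.21 -0.05  1.3  -0.    1.47] F [ 0.77 -1.03 -1.58] T [-0.057  0.007  0.031] 0.02342684361885913 68.65060329437256
```

The tip is 6 mm below the bush top with no load on it, so it's in the hole. I'll carry on down to the stub.

Emit:
move_arm(targets=[[[0, 0, 4], [0, 0, 0], 1], [[0, 0, 8], [0, 0, 0], 1], [[0, 0, 12], [0, 0, 0], 1], [[0, 0, 16], [0, 0, 0], 1], [[0, 0, 20], [0, 0, 0], 1]])

```text
clock: 13.12
tcp_pos: [0.5247, 0.0277, 0.225]
orientation: [0.0, 0.706, 0.708, -0.0]
wrist_force: [0.2, -0.6, -1.6]
finger_gap: 0.0231
grip_force: 68.6
```

```bash
python3 st.py
```

```text
13.125 <class 'numpy.ndarray'> [0.5247 0.0277 0.225 ] x [-0.002  1.    -0.   ] z [-1.e-04 -1.e-04 -1.e+00] j [-0.1   0.22 -0.1   1.26 -0.    1.47] F [ 0.18 -0.63 -1.65] T [ 0.02  -0.072 -0.045] 0.0231451821565387 68.64859700202942
```

Emit:
move_arm(targets=[[[0, 0, 3], [0, 0, 0], 1], [[0, 0, 6], [0, 0, 0], 1], [[0, 0, 9], [0, 0, 0], 1], [[0, 0, 12], [0, 0, 0], 1], [[0, 0, 14], [0, 0, 0], 1]])

```text
clock: 13.75
tcp_pos: [0.5246, 0.0278, 0.2111]
orientation: [-0.0, 0.706, 0.708, -0.0]
wrist_force: [0.2, -0.5, -0.6]
finger_gap: 0.0233
grip_force: 68.6
```

Emit:
move_arm(targets=[[[0, 0, 1], [0, 0, 0], 1], [[0, 0, 2], [0, 0, 0], 1], [[0, 0, 3], [0, 0, 0], 1], [[0, 0, 4], [0, 0, 0], 1]])

```text
clock: 14.25
tcp_pos: [0.5249, 0.0278, 0.2077]
orientation: [0.0, 0.706, 0.708, 0.0]
wrist_force: [-0.8, -0.2, 2.6]
finger_gap: 0.0231
grip_force: 69.1
```

```bash
python3 st.py
```

```text
14.25 <class 'numpy.ndarray'> [0.5249 0.0278 0.2077] x [-0.002  1.    -0.   ] z [ 8.e-04 -2.e-04 -1.e+00] j [-0.1   0.23 -0.13  1.22 -0.    1.47] F [-0.8  -0.16  2.64] T [ 0.001  0.246 -0.028] 0.023102076630598295 69.10176515579224
```

Emit:
move_arm(targets=[[[0, 0, 1], [0, 0, 0], 1], [[0, 0, 2], [0, 0, 0], 1], [[0, 0, 3], [0, 0, 0], 1]])

```text
clock: 14.62
tcp_pos: [0.5252, 0.0278, 0.2056]
orientation: [0.001, 0.706, 0.708, 0.001]
wrist_force: [-1.1, 0.0, 7.9]
finger_gap: 0.0233
grip_force: 69.7
```

```bash
python3 st.py
```

```text
14.625 <class 'numpy.ndarray'> [0.5252 0.0278 0.2056] x [-0.002  1.    -0.   ] z [ 0.0022 -0.     -1.    ] j [-0.1   0.23 -0.13  1.21  0.    1.47] F [-1.11  0.01  7.89] T [ 0.216  0.532 -0.025] 0.023257911205709303 69.74130034446716
```

Emit:
move_arm(targets=[[[0, 0, 1], [0, 0, 0], 1], [[0, 0, 2], [0, 0, 0], 1], [[0, 0, 3], [0, 0, 0], 1]])

```text
clock: 15.0
tcp_pos: [0.5253, 0.0281, 0.2029]
orientation: [0.001, 0.706, 0.708, 0.001]
wrist_force: [-1.6, 1.7, 9.0]
finger_gap: 0.023
grip_force: 69.8
```

Emit:
move_arm(targets=[[[0, 0, 1], [0, 0, 0], 1], [[0, 0, 2], [0, 0, 0], 1], [[0, 0, 3], [0, 0, 0], 1]])

```text
clock: 15.38
tcp_pos: [0.5254, 0.0282, 0.1999]
orientation: [0.001, 0.706, 0.708, 0.001]
wrist_force: [-2.8, 2.2, 10.1]
finger_gap: 0.0232
grip_force: 69.8
```

```bash
python3 st.py
```

```text
15.375 <class 'numpy.ndarray'> [0.5254 0.0282 0.1999] x [-0.003  1.     0.001] z [ 2.9e-03  7.0e-04 -1.0e+00] j [-0.1   0.23 -0.15  1.19  0.    1.47] F [-2.83  2.21 10.07] T [0.46  0.533 0.044] 0.0231830530898958 69.82066869735718
```

Emit:
move_arm(targets=[[[0.5, -0.7, 1.5], [0, 0, 0], 1], [[0.5, -0.7, 3], [0, 0, 0], 1], [[0.5, -0.7, 4.5], [0, 0, 0], 1], [[0.5, -0.7, 6], [0, 0, 0], 1]])

```text
clock: 15.88
tcp_pos: [0.5253, 0.0287, 0.1943]
orientation: [0.001, 0.706, 0.708, 0.002]
wrist_force: [-0.5, 0.7, 10.4]
finger_gap: 0.0232
grip_force: 70.1
```

```bash
python3 st.py
```

```text
15.875 <class 'numpy.ndarray'> [0.5253 0.0287 0.1943] x [-0.003  1.     0.001] z [ 4.3e-03  6.0e-04 -1.0e+00] j [-0.1   0.23 -0.16  1.18  0.    1.47] F [-0.51  0.74 10.42] T [0.486 0.301 0.005] 0.023172199769575002 70.10489344596863
```

Emit:
move_arm(targets=[[[0, 0, 1.5], [0, 0, 0], 1], [[0, 0, 3], [0, 0, 0], 1], [[0, 0, 4.5], [0, 0, 0], 1], [[0, 0, 6], [0, 0, 0], 1]])

```text
clock: 16.38
tcp_pos: [0.5252, 0.0287, 0.1881]
orientation: [0.001, 0.706, 0.708, 0.002]
wrist_force: [-1.3, 1.9, 8.3]
finger_gap: 0.0236
grip_force: 70.0
```

```bash
python3 st.py
```

```text
16.375 <class 'numpy.ndarray'> [0.5252 0.0287 0.1881] x [-0.002  1.     0.001] z [ 3.9e-03  7.0e-04 -1.0e+00] j [-0.1   0.23 -0.17  1.17  0.    1.47] F [-1.27  1.9   8.28] T [0.439 0.281 0.003] 0.023611594279894465 69.97746706008911
```

Emit:
move_arm(targets=[[[0.3, 0, 1.5], [0, 0, 0], 1], [[0.3, 0, 3], [0, 0, 0], 1], [[0.3, 0, 4.5], [0, 0, 0], 1], [[0.3, 0, 6], [0, 0, 0], 1], [[0.3, 0, 6], [0, 0, 0], 1]])

```text
clock: 17.0
tcp_pos: [0.5236, 0.0285, 0.1797]
orientation: [-0.0, 0.706, 0.708, -0.0]
wrist_force: [-0.6, -0.4, -1.2]
finger_gap: 0.0233
grip_force: 68.6
```

```bash
python3 st.py
```

```text
17.0 <class 'numpy.ndarray'> [0.5236 0.0285 0.1797] x [-0.002  1.     0.   ] z [-0.0011  0.     -1.    ] j [-0.1   0.24 -0.18  1.15 -0.    1.47] F [-0.59 -0.45 -1.2 ] T [ 0.014 -0.031  0.017] 0.02331301824131598 68.58435988426208
```

The load is gone, so the stub has probably dropped. I'll go 3 mm deeper to be sure, then look.

Emit:
move_arm(targets=[[[0, 0, 1.5], [0, 0, 0], 1], [[0, 0, 3], [0, 0, 0], 1], [[0, 0, 3], [0, 0, 0], 1]])

```text
clock: 17.38
tcp_pos: [0.5239, 0.0285, 0.1771]
orientation: [-0.0, 0.706, 0.708, -0.0]
wrist_force: [-0.4, 0.1, -2.2]
finger_gap: 0.0234
grip_force: 68.6
```

```bash
python3 st.py; python3 - <<'E'
from h import *
q=env.read_camera('top');p=env.read_camera('scene')
for i in (p,q):
    for r in env.landmark_of('slug',i)[:2]: print(np.round(r['centre'],4),r['confidence'])
u,v=proj(p,[.523,.024,.1]).astype(int);a=p['pixels'][v-50:v+50,u-50:u+50,::-1]
u,v=proj(q,[.523,.024,.1]).astype(int);b=q['pixels'][v-50:v+50,u-50:u+50,::-1]
cv2.imwrite('pics/c4.png',cv2.resize(cv2.hconcat([a,b]),None,fx=4,fy=4,interpolation=cv2.INTER_CUBIC))
E
```

```text
17.375 <class 'numpy.ndarray'> [0.5239 0.0285 0.1771] x [-0.002  1.    -0.   ] z [-3.e-04 -1.e-04 -1.e+00] j [-0.1   0.24 -0.19  1.14 -0.    1.47] F [-0.43  0.11 -2.16] T [-0.043 -0.038  0.041] 0.023351228043181006 68.58972430229187
[0.5228 0.017  0.0053] 0.66
```

View pics/c4.png

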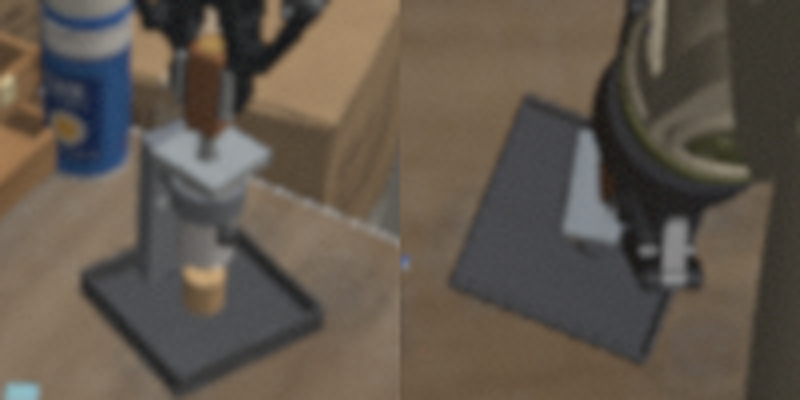

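The scene crop shows the stub standing in the tray at (204,290), below the tube. Now I'll pull the drift out and take it back to the block.

Emit:
move_arm(targets=[[[0, 0, -10], [0, 0, 0], 1], [[0, 0, -25], [0, 0, 0], 1], [[0, 0, -40], [0, 0, 0], 1], [[0, 0, -55], [0, 0, 0], 1], [[0, 0, -70], [0, 0, 0], 1]])

```text
clock: 18.2
tcp_pos: [0.5242, 0.0286, 0.2487]
orientation: [0.0, 0.706, 0.708, 0.0]
wrist_force: [0.5, -1.0, -2.1]
finger_gap: 0.0232
grip_force: 68.6
```

Emit:
move_arm(targets=[[[0, 0, -10], [0, 0, 0], 1], [[0, 0, -25], [0, 0, 0], 1], [[0, 0, -30], [0, 0, 0], 1], [[40, -8, -30], [0, 0, 0], 1], [[90, -18, -30], [0, 0, 0], 1]])

```text
clock: 18.82
tcp_pos: [0.5059, 0.1187, 0.2771]
orientation: [-0.0, 0.707, 0.707, -0.0]
wrist_force: [0.1, 0.5, -1.1]
finger_gap: 0.0231
grip_force: 68.7
```

Emit:
move_arm(targets=[[[50, -10, 0], [0, 0, 0], 1], [[100, -20, 0], [0, 0, 0], 1], [[150, -28, 0], [0, 0, 0], 1], [[195, -33, 0], [0, 0, 0], 1], [[206, -33, 0], [0, 0, 0], 1]])

```text
clock: 19.45
tcp_pos: [0.4714, 0.3268, 0.2767]
orientation: [-0.0, 0.705, 0.709, -0.0]
wrist_force: [0.2, -0.2, -1.7]
finger_gap: 0.0232
grip_force: 68.7
```

Emit:
move_arm(targets=[[[0, 0, 0], [0, 0, 0], 1], [[0, 0, 0], [0, 0, 0], 1]])

```text
clock: 19.7
tcp_pos: [0.4725, 0.3233, 0.2771]
orientation: [0.0, 0.707, 0.707, -0.0]
wrist_force: [-0.8, 0.7, -1.5]
finger_gap: 0.0235
grip_force: 68.7
```

```bash
python3 st.py
```

```text
19.7 <class 'numpy.ndarray'> [0.4725 0.3233 0.2771] x [-0.001  1.    -0.001] z [-3.e-04 -7.e-04 -1.e+00] j [ 0.46  0.3   0.14  1.41 -0.    2.03] F [-0.78  0.74 -1.54] T [-0.032 -0.028 -0.027] 0.023520898455650772 68.6603593826294
```

Emit:
move_arm(targets=[[[2.5, 0, 10], [0, 0, 0], 1], [[2.5, 0, 30], [0, 0, 0], 1], [[2.5, 0, 50], [0, 0, 0], 1], [[2.5, 0, 60], [0, 0, 0], 1], [[2.5, 0, 62], [0, 0, 0], 1]])

```text
clock: 20.32
tcp_pos: [0.4721, 0.3263, 0.2145]
orientation: [-0.0, 0.707, 0.708, -0.001]
wrist_force: [-0.0, 0.1, -0.5]
finger_gap: 0.0235
grip_force: 68.6
```

Emit:
move_arm(targets=[[[0, 0, 1], [0, 0, 0], 1], [[0, 0, 3], [0, 0, 0], 1], [[0, 0, 5], [0, 0, 0], 1], [[0, 0, 7], [0, 0, 0], 1], [[0, 0, 8], [0, 0, 0], 1]])

```text
clock: 20.95
tcp_pos: [0.4723, 0.327, 0.2071]
orientation: [0.0, 0.706, 0.708, -0.0]
wrist_force: [0.1, -0.5, -1.2]
finger_gap: 0.0232
grip_force: 68.6
```

```bash
python3 st.py
```

```text
20.95 <class 'numpy.ndarray'> [0.4723 0.327  0.2071] x [-0.002  1.    -0.   ] z [-1.e-04 -2.e-04 -1.e+00] j [ 0.47  0.32 -0.    1.25 -0.    2.03] F [ 0.1  -0.53 -1.17] T [0.031 0.02  0.023] 0.0231874820150189 68.62104177474976
```

Emit:
move_arm(targets=[[[-0.5, 0, 6], [0, 0, 0], 1], [[-0.5, 0, 16], [0, 0, 0], 1], [[-0.5, 0, 26], [0, 0, 0], 1], [[-0.5, 0, 36], [0, 0, 0], 1], [[-0.5, 0, 46], [0, 0, 0], 1]])

```text
clock: 21.58
tcp_pos: [0.4722, 0.3264, 0.1603]
orientation: [-0.0, 0.706, 0.708, -0.0]
wrist_force: [-0.1, -0.2, -1.9]
finger_gap: 0.0231
grip_force: 68.6
```

```bash
python3 st.py
```

```text
21.575 <class 'numpy.ndarray'> [0.4722 0.3264 0.1603] x [-0.002  1.    -0.   ] z [-4.e-04 -3.e-04 -1.e+00] j [ 0.47  0.34 -0.09  1.14 -0.    2.03] F [-0.15 -0.21 -1.89] T [-0.001 -0.006 -0.033] 0.02306197976658371 68.62106323242188
```

Emit:
move_arm(targets=[[[0, 0, 10], [0, 0, 0], 1], [[0, 0, 20], [0, 0, 0], 1], [[0, 0, 30], [0, 0, 0], 1], [[0, 0, 37], [0, 0, 0], 1], [[0, 0, 41], [0, 0, 0], 1]])

```text
clock: 22.2
tcp_pos: [0.4722, 0.3264, 0.1197]
orientation: [-0.0, 0.706, 0.708, -0.0]
wrist_force: [0.4, -0.3, -1.2]
finger_gap: 0.0235
grip_force: 68.6
```

```bash
python3 st.py
```

```text
22.2 <class 'numpy.ndarray'> [0.4722 0.3264 0.1197] x [-0.002  1.    -0.   ] z [-4.e-04 -3.e-04 -1.e+00] j [ 0.47  0.37 -0.16  1.05 -0.    2.03] F [ 0.41 -0.26 -1.15] T [ 0.007 -0.005  0.023] 0.023468402834562554 68.62072348594666
```

Emit:
move_arm(targets=[[[0, 0, 1], [0, 0, 0], 1], [[0, 0, 2], [0, 0, 0], 1], [[0, 0, 3], [0, 0, 0], 1], [[0, 0, 4], [0, 0, 0], 1], [[0, 0, 4.5], [0, 0, 0], 1]])

```text
clock: 22.82
tcp_pos: [0.4724, 0.3265, 0.1159]
orientation: [0.0, 0.706, 0.708, 0.0]
wrist_force: [-0.7, -0.7, 1.3]
finger_gap: 0.0231
grip_force: 69.2
```

```bash
python3 st.py
```

```text
22.825 <class 'numpy.ndarray'> [0.4724 0.3265 0.1159] x [-0.002  1.     0.   ] z [ 2.e-04  0.e+00 -1.e+00] j [ 0.47  0.37 -0.16  1.04 -0.    2.03] F [-0.73 -0.71  1.26] T [-0.058  0.226  0.014] 0.0230914542206715 69.16102766990662
```

Emit:
move_arm(targets=[[[0, 0, 0.5], [0, 0, 0], 1], [[0, 0, 0.5], [0, 0, 0], 1], [[0, 0, 0.5], [0, 0, 0], 1]], squeeze=20)

```text
clock: 23.2
tcp_pos: [0.4724, 0.3265, 0.1158]
orientation: [0.0, 0.706, 0.708, 0.0]
wrist_force: [-2.2, -2.2, 5.4]
finger_gap: 0.0234
grip_force: 69.3
```

Emit:
move_arm(targets=[[[0, 0, 0], [0, 0, 0], 0.2], [[0, 0, 0], [0, 0, 0], -0.4], [[0, 0, 0], [0, 0, 0], -1], [[0, 0, 0], [0, 0, 0], -1], [[0, 0, 0], [0, 0, 0], -1]])

```text
clock: 23.82
tcp_pos: [0.4723, 0.3264, 0.1152]
orientation: [0.0, 0.706, 0.708, -0.0]
wrist_force: [-0.3, 0.4, -0.3]
finger_gap: 0.0854
grip_force: 0.0
```

```bash
python3 st.py
```

```text
23.825 <class 'numpy.ndarray'> [0.4723 0.3264 0.1152] x [-0.002  1.    -0.   ] z [-1.e-04 -1.e-04 -1.e+00] j [ 0.47  0.37 -0.16  1.04 -0.    2.03] F [-0.27  0.39 -0.3 ] T [-0.053 -0.023 -0.038] 0.08539860246373068 0.0
```

Emit:
move_arm(targets=[[[0, 0, -20], [0, 0, 0], -1], [[0, 0, -50], [0, 0, 0], -1], [[0, 0, -90], [0, 0, 0], -1], [[0, 0, -130], [0, 0, 0], -1], [[-50, 0, -160], [0, 0, 0], -1]])

```text
clock: 24.45
tcp_pos: [0.4729, 0.2781, 0.2768]
orientation: [0.0, 0.705, 0.709, 0.001]
wrist_force: [1.1, -1.2, -1.0]
finger_gap: 0.0858
grip_force: 0.0
```

Emit:
move_arm(targets=[[[-55, 0, 0], [0, 0, 0], -1], [[-110, 0, 0], [0, 0, 0], -1], [[-165, 0, 0], [0, 0, 0], -1], [[-220, 0, 0], [0, 0, 0], -1], [[-275, 0, 0], [0, 0, 0], -1]])

```text
clock: 25.08
tcp_pos: [0.4728, -0.0002, 0.2755]
orientation: [0.0, 0.706, 0.708, 0.0]
wrist_force: [1.0, -0.2, 0.4]
finger_gap: 0.0851
grip_force: 0.0
```

Emit:
move_arm(targets=[[[-50, 0, 0], [0, 0, 0], -1], [[-90, -10, 0], [0, 0, 0], -1], [[-130, -20, 0], [0, 0, 0], -1], [[-130, -20, 0], [0, 0, 0], -1]])

```text
clock: 25.58
tcp_pos: [0.4528, -0.1308, 0.2752]
orientation: [0.0, 0.708, 0.706, -0.0]
wrist_force: [0.1, 0.1, -0.4]
finger_gap: 0.0853
grip_force: 0.0
```

```bash
python3 st.py; python3 - <<'E'
from h import *
q=env.read_camera('top');p=env.read_camera('scene')
for i in (p,q):
  for t in ('drift','slug','paint_jar_3','eraser_3','brush_3'):
    for r in env.landmark_of(t,i)[:1]: print(t,np.round(r['centre'],4),r['confidence'])
a=p['pixels'][80:330,120:400,::-1];b=q['pixels'][110:300,130:400,::-1]
A=cv2.resize(a,None,fx=1.42,fy=1.42);B=cv2.resize(b,(A.shape[1],A.shape[0]*270//355))
B=cv2.copyMakeBorder(B,0,A.shape[0]-B.shape[0],0,0,0);cv2.imwrite('pics/c5.png',cv2.hconcat([A,B]))
E
```

```text
25.575 <class 'numpy.ndarray'> [ 0.4528 -0.1308  0.2752] x [ 0.002  1.    -0.   ] z [ 1.e-04 -4.e-04 -1.e+00] j [-0.45  0.1  -0.11  1.36 -0.    1.12] F [ 0.14  0.14 -0.37] T [ 0.025 -0.01  -0.018] 0.08528106444489182 0.0
slug [0.5261 0.0183 0.0021] 0.69
paint_jar_3 [0.3994 0.1728 0.0032] 0.61
eraser_3 [ 0.5635  0.1781 -0.0015] 0.47
brush_3 [0.6502 0.3835 0.0011] 0.79
drift [0.4739 0.3271 0.0036] 0.65
paint_jar_3 [ 0.3996  0.1721 -0.0022] 0.94
eraser_3 [ 0.5646  0.1778 -0.0024] 0.74
brush_3 [0.6521 0.3896 0.0027] 0.93
```

View pics/c5.png

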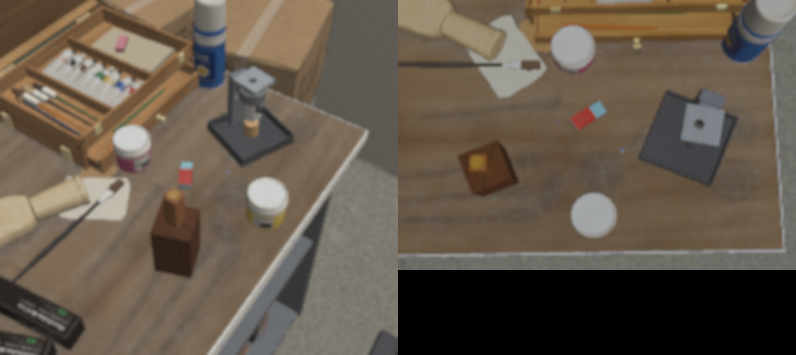

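The drift stands home in its block at (175,225), the stub is in the tray at (250,127), and the jar, eraser and brush haven't moved.

```bash
python3 -c "
from workcell import env
print(env.hand_in())"
```

```text
the job is handed in; nothing more can be done
None
```

The stub is out of the tube and standing in the tray, the drift is back upright and fully home in its block, and the jar, eraser and brush are where they were; I pushed with no more than about 12 N (roughly 2–3 mm of tube travel by your spring figures) and handed in at about 26 s.

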